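Shake down, pull and show the filter of a bench dust extractor

TASK

The filter of the bench dust extractor is due for inspection. Squeeze the red shaker trigger fully against the carrying grip and let it spring back, then swing the blue cover flap well open so that it stands open by itself, draw the orange filter cassette up out of its well and hold it over the middle of the white tub, upright and lengthwise along the tub, clear above the rim so that its dust falls in. Finish while still holding the cassette there, with the flap left open, and do not push about the tub, the cartridge, the blue mould or the pink bowl.

Things in the scene. Friction and masses are not known exactly. Their poses are not given: they have to be found in the camera images.
- extractor: Bench dust extractor fixed to the table: grey housing 200 (x) x 290 (y) x 130 mm, flat deck at 130 mm. Origin: centre of its underside; z up, x from its front face (drawer, switch; at x = -100 mm) to its back, where a suction hood sticks out 52 mm. Under the flap an upright slot (the well), 28 (x) x 154 (y) mm, centred at x = -65, y = -52.5 mm, floor at z = 34 mm.
- grip_bar (a point): Place to squeeze, on the axis of the fixed carrying grip: black bar of 20 mm diameter along the extractor's x, its axis 50 mm above the deck, at extractor (-30, 75, 180) mm. Free beneath; its end posts stand 36 mm before and 102 mm behind this point. The flap's side is 40 mm from the bar's axis, on the -y side.
- trigger_pad (a point): Place to press on the middle of the red trigger: a lever 10 mm thick, 18 mm tall, 130 mm long, beside the grip (+y side) at its height, hinged like a brake lever on an upright shaft at extractor (60, 93) mm, 92 mm behind this point. Its centre is 38 mm from the grip's axis at rest (53 mm over both outsides), 18 mm fully squeezed (33 mm over outsides).
- trigger (a joint): Angle of the trigger, rad: 0 at rest, 0.22 fully squeezed against its stop, close to the grip. A spring returns it; at the pad it takes about 2.6 N to start and 7.5 N fully squeezed.
- flap_lip (a point): Place to hold the flap, in its yellow lip: a block 18 mm wide (along extractor y), 14 mm thick, sticking out 32 mm from the flap's front side, beyond the housing's front (air beneath). The point is mid width and thickness, 20 mm out from the flap's front, 12 mm from the lip's end; flap shut, at extractor (-120, -52.5, 145) mm. It turns with the flap.
- flap_hinge (a point): Point on the hinge line of the flap, fixed on the housing at extractor (-30, -52.5, 132) mm. The hinge line runs along the extractor's y.
- cap (a joint): Opening of the blue cover flap, rad: 0 shut (may start up to 0.1 open); grows as the front edge with the lip rises and goes over to the back; stop at 2.0. The flap is an opaque shallow cap 70 (x) x 175 (y) x 36 mm tall. Its hinge is stiff (0.09 N m; lifting takes about 1.5 N at the lip), so it stays where it is left. Fully open, its lip reaches 92 mm above the deck, 50 mm behind the hinge.
- filter: Filter cassette: upright plate 24 (x, thickness) x 150 (y, length) x 96 mm (z, height) with orange frame and pale pleats, about 0.15 to 0.31 kg. Origin: centre of its underside; z up along its height; y along its length. It starts seated in the well, hidden under the flap, its frame top level with the deck.
- filter_tab (a point): Point in the orange pull tab on top of the cassette, 16 mm above the frame's top (112 mm above the underside), on the middle line. The tab is 14 mm thick (filter x) and 44 mm long (filter y) and stands 28 mm above the frame.
- tub: White open tub, 260 (x, its length) x 160 (y) x 80 mm tall, walls 4 mm, loose and empty. Origin: centre of its underside; its rim is 80 mm above that.
- cartridge: Bystander: silicone cartridge standing upright, 50 mm diameter, 212 mm tall; origin under its centre.
- mould: Bystander: blue casting mould tray, 100 (x) x 150 (y) x 30 mm; origin under its centre.
- bowl: Bystander: pink bowl, 110 mm diameter, 50 mm tall; origin under its centre.

How it is judged:
On the way, in this order (a step that is already met when the one before it is completed fails the run):
1. the shaker trigger is squeezed fully (0.18 rad or more of 0.22) (value of joint trigger above 0.18 rad), for 0.1 s.
2. the trigger has sprung back (below 0.04 rad) (value of joint trigger below 0.04 rad), for 0.1 s.
3. the flap is open (over 1.4 rad) with the cassette still in its well (value of joint cap above 1.4 rad and z of filter in the frame of extractor below 0.06 m), for 0.2 s.
4. the cassette is drawn up out of the well, held by the fingers (z of filter in the frame of extractor above 0.135 m and contact force between the fingers and filter above 1 N), for 0.2 s.
At the end, for the whole second after the job is handed in: The fingers hold the cassette still over the tub: middle within 40 mm of the tub's in plan, length within 0.3 rad of the tub's, upright within 0.2 rad, underside at least 15 mm above the rim, touching neither tub nor extractor; flap open over 1.4 rad, trigger released (horizontal distance between filter and tub below 0.04 m and angle between the y axis of filter and the x axis of tub, either way round below 0.3 rad and angle between filter's own z axis and vertical below 0.2 rad and z of filter in the frame of tub above 0.095 m and contact force between the fingers and filter above 1 N and contact force between filter and tub below 0.1 N and contact force between filter and extractor below 0.1 N and linear speed of filter below 0.03 m/s and value of joint cap above 1.4 rad and value of joint trigger below 0.04 rad); the arm keeps its last pose, push and grip.
It fails at once if the tub is pushed more than 30 mm (distance of tub from where it was at the start of the episode above 0.03 m).
It fails at once if the cartridge is pushed more than 30 mm (distance of cartridge from where it was at the start of the episode above 0.03 m).
It fails at once if the mould is pushed more than 30 mm (distance of mould from where it was at the start of the episode above 0.03 m).
It fails at once if the bowl is pushed more than 30 mm (distance of bowl from where it was at the start of the episode above 0.03 m).
It also fails if it takes over 72 s, if anything falls off the work surface, if the arm or the gripper's body presses on something with over 40 N, if the wrist force passes 120 N, or if a joint passes its speed limit or range.

ROBOT

A 6-joint arm with a two-finger parallel gripper is mounted at the origin on the work surface. World frame = base frame: x ahead of the robot, y to its left, z up, the work surface at z = 0. Lengths are in m, angles in rad, forces in N, time in s.
With the tool pointing down it reaches from about 0.275 to 0.85 m from the base axis. Payload 5.2 kg.
Tool frame: the origin (TCP) lies midway between the tips of the shut fingers; the grasp point (between the pads) lies 19 mm behind it (env.hold_point_z is the distance from the TCP to the grasp point, in m); z points along the fingers, y is the line along which they close (so a half turn about z gives the same grasp; the last joint's range is limited). The gripper opens to 85 mm and grips with 20 to 120 N. Pads are 22 mm wide; open, the fingers measure 114 mm over their backs; the gripper's body (76 mm by 85 mm) begins 54 mm behind the grasp point. The pads swing forward as they close: fully open they stand 13 mm farther back than shut.
Start: joints at [1.022, 0.259, 1.535, -0, 1.348, -0.203], TCP at [0.186, 0.517, 0.231] pointing down, gripper open.
Joint ranges: [-3.14, 3.14], [-0.91, 2.08], [0.19, 2.58], [-1.22, 4.36], [0.22, 2.71], [-3.12, 3.12]. Speed limits (rad/s): [2.57, 2.57, 3.14, 3.14, 3.14, 3.14].

INTERFACE

Orientations are given as a rotation vector (axis times angle).
In Python, from bench import env gives the robot as it stands. The module is installed in compiled form; this text tells all that it offers.
- The arm moves only by the shell command python3 -m pendant 'ROWS'. ROWS is JSON, a list of rows, each a list of 3 entries, a list of its own where there are three numbers: the shift along the tool's x, y, z normalised to -1 to 1, where 1 is 800 mm, then the turn, a rotation vector about the tool's x, y, z normalised to -1 to 1, where 1 is 180 degrees, then the opening, from 0 (shut) to 1 (fully open). A call has 1 to 20 rows; each row shifts and turns the commanded pose from where the row before left it, along the tool's axes as they then stand; what a row does not reach is not made up. A row lasts 1/10 s, in which the tool goes at most 50 mm and 8.59 degrees, less where a joint would pass 70% of its speed; a pose out of reach is approached as far as the arm can. A call with a number of a shift or a turn outside -1 to 1 is refused whole. A call with a gripper value outside its range is refused whole. The fingers move at their own pace and stop on an object; the grip force is fixed at half the most. Time passes only in rows, so rows that do not move let the fingers close. It gives the time, the measured TCP pose, the force, the opening and the grip force at its end, in the units of the state.
- env.sense(): the state, without advancing time (a new reading comes with each control period).
- env.grab_frame(name): name is "scene" or "top"; returns (picture, depth): 480x640x3 uint8, red, green, blue; 480x640 float32, m along the optical axis (not along the pixel's ray), 0 where there is no reading.
- env.get_calibration(name): a dict with "intrinsics" (3x3 intrinsics, pixels), "dist_coeffs" ([k1, k2, p1, p2, k3] as OpenCV has them; the pictures are not rectified), "rvec" (rotation vector, rad) and "tvec" (3), from world to camera coordinates, as OpenCV has them. Camera axes: x right, y down, z forward; pixel columns grow to the right and rows downward; lengths in m; the calibration is good to about 2 mm. A picture is of the moment at which its call begins. get_calibration takes no time and is no camera call.
- env.close_job(): hands the job in; it is judged then, once.
The state is a dict: "time_s": time; "joint_positions": joint angles; "dq": joint speeds; "effort": joint torques, N m; "tcp_pos": TCP position; "tool_rot": TCP orientation; "ft_force": force on the tool from outside, world axes, zero at the start; "torque": the same for the moment, N m; "finger_gap": opening from 0.0 (shut) to 1.0 (fully open); "grasp_force": force on a finger pad.
Only numpy, scipy, OpenCV 4.12 (cv2) and the standard library are available. Lean on these libraries where they do the work, as an engineer would, in place of code of your own. Each camera call takes 0.05 s, during which the arm holds its last target. There are 200 camera calls.

## Working session

There is one attempt and no reset: what is moved stays moved. The work goes in short steps, Python scripts to look and compute and a shell command to move; the robot and the scene stay as the last step left them, time stands still between calls to the robot, and variables do not carry over. Pictures are saved under pics/ and viewed, at most 10 in all, crops included, and the job is handed in when it is done.

```bash
mkdir -p pics
cat > h.py <<'E'
import numpy as np, cv2
from bench import env
from scipy.spatial.transform import Rotation as R
def snap(name,fn):
    p,d=env.grab_frame(name); np.savez(f'pics/{fn}.npz',p=p,d=d); cv2.imwrite(f'pics/{fn}.png',p[:,:,::-1]); return p,d
def cloud(name,d):
    c=env.get_calibration(name);v,u=np.mgrid[:480,:640]
    n=cv2.undistortPoints(np.stack([u,v],-1).reshape(-1,1,2).astype(float),np.array(c['intrinsics']),np.array(c['dist_coeffs'])).reshape(480,640,2)
    X=np.dstack([n[...,0]*d,n[...,1]*d,d])
    Rm=cv2.Rodrigues(np.array(c['rvec'],float))[0]
    return (X-np.array(c['tvec']).reshape(3))@Rm
E
python3 - <<'E'
from h import *
for n in('scene','top'):snap(n,n+'0')
s=env.sense();print(s['tcp_pos'],s['tool_rot'],R.from_rotvec(s['tool_rot']).as_matrix().round(3),s['ft_force'])
E
```

```text
[0.18615449 0.51703583 0.23055135] [-5.40425370e-01 -3.09411196e+00  2.45904365e-03] [[-0.941  0.339 -0.001]
 [ 0.339  0.941 -0.001]
 [ 0.    -0.002 -1.   ]] [ 0.10569735 -0.13650844  0.10907431]
```

View pics/scene0.png

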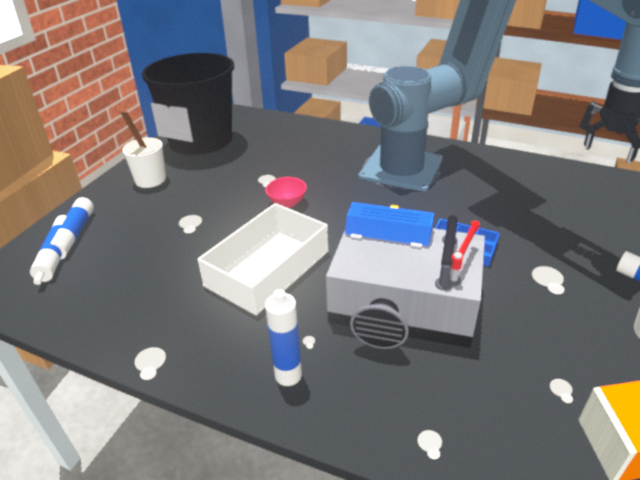

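View pics/top0.png

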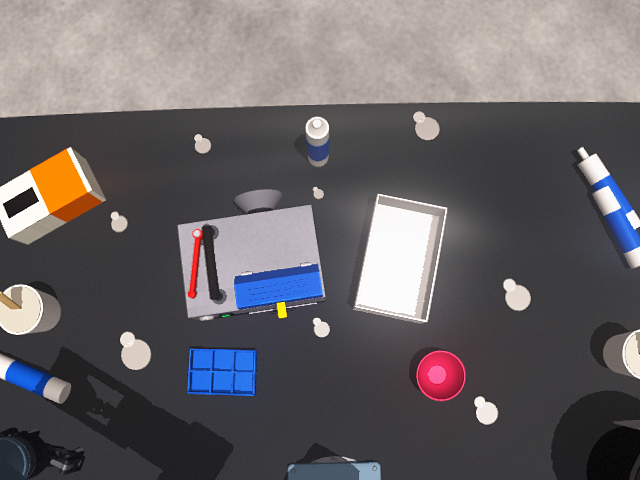

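The scene view shows the extractor with its front to the robot and the tub to its right. In the top view, the extractor covers about (180–325, 205–320), with the lip at (282,310), grip at (210,262), trigger at (195,262), tub rim at (355–445, 195–320), cartridge at (317,130), mould at (222,371) and bowl at (441,375).

Run:
```python
from h import *
z=np.load('pics/top0.npz');W=cloud('top',z['d']);p=z['p'].astype(int)
def pts(u0,u1,v0,v1,za,zb,f=None):
    w=W[v0:v1,u0:u1].reshape(-1,3);c=p[v0:v1,u0:u1].reshape(-1,3)
    m=(w[:,2]>za)&(w[:,2]<zb)
    if f is not None:m&=f(c)
    return w[m]
def rect(n,w):
    r=cv2.minAreaRect(w[:,:2].astype(np.float32)*1000);print(n,len(w),np.round(r[0],1),np.round(r[1],1),round(r[2],1),'z',np.median(w[:,2]).round(4));return r
rect('deck',pts(165,340,190,330,.122,.138))
rect('tub',pts(340,460,180,335,.072,.09))
blue=lambda c:(c[:,2]>c[:,0]+60)
red=lambda c:(c[:,0]>c[:,1]+90)&(c[:,2]<90)&(c[:,1]<80)
yel=lambda c:(c[:,0]>150)&(c[:,1]>120)&(c[:,2]<80)
rect('flap',pts(220,335,250,320,.13,.2,blue))
rect('trig',pts(180,206,225,305,.15,.25,red))
rect('lip',pts(265,300,295,325,.1,.2,yel))
blk=lambda c:c.max(1)<60
rect('grip',pts(200,225,222,305,.17,.25,blk))
rect('mould',pts(175,265,340,402,.01,.06,blue))
rect('bowl',pts(405,475,340,410,.03,.08)); rect('cart',pts(295,340,110,170,.15,.3))
```

```text
deck 8743 [568.4 171.3] [251.9 291.8] 7.6 z 0.1295
tub 785 [ 552.3 -160.3] [160.  262.1] 76.6 z 0.0785
flap 2855 [486.  109.6] [ 71.7 181.7] 7.3 z 0.1684
trig 341 [531.2 271.2] [ 14.5 138.4] 83.8 z 0.1873
lip 134 [436.  100.3] [31.5 17.5] 6.6 z 0.1547
grip 646 [533.1 240.8] [149.2  18.1] 7.7 z 0.1877
mould 901 [309.  246.2] [151.  101.6] 87.1 z 0.0263
bowl 684 [ 291.9 -238.6] [106.7 107.3] 57.4 z 0.0449
cart 542 [810.4  19.5] [47.1 49.7] 86.4 z 0.1907
```

```bash
python3 -m pendant '[[[0,0,-0.01],[0,0,-0.0379],1],[[0,0,-0.01],[0,0,-0.0379],1],[[0,0,0],[0,0,-0.0379],1],[[0,0,0],[0,0,-0.0379],1],[[-0.0289,-0.0322,0],[0,0,0],1],[[-0.0289,-0.0322,0],[0,0,0],1],[[-0.0289,-0.0322,0],[0,0,0],1],[[-0.0289,-0.0322,0],[0,0,0],1],[[-0.0289,-0.0322,0],[0,0,0],1],[[-0.0289,-0.0322,0],[0,0,0],1],[[-0.0289,-0.0322,0],[0,0,0],1],[[-0.0289,-0.0322,0],[0,0,0],1],[[-0.0289,-0.0322,0],[0,0,0],1],[[-0.0289,-0.0322,0],[0,0,0],1],[[0,0,0],[0,0,0],1],[[0,0,0],[0,0,0],1]]'
cat >> h.py <<'E'
E0=np.array([.542,.1665]);YAW=np.deg2rad(7.5)
def ext(x,y,z):
    c,s=np.cos(YAW),np.sin(YAW);return np.array([E0[0]+c*x-s*y,E0[1]+s*x+c*y,z])
def rep(target=None,ydir=None):
    s=env.sense();M=R.from_rotvec(s['tool_rot']).as_matrix()
    print('t',s['time_s'],'tcp',s['tcp_pos'].round(4),'ydir',np.degrees(np.arctan2(M[1,1],M[0,1])).round(2),'z',M[:,2].round(3),'F',s['ft_force'].round(1),'gap',round(float(s['finger_gap']),3),'gf',s['grasp_force'],'q',np.round(s['joint_positions'],2))
    if target is not None:print('shift norm',(M.T@(target-s['tcp_pos'])/.8).round(4))
E
python3 -c "
from h import *
rep(ext(-.03,.0845,.165))"
```

```text
time_s: 1.7
tcp_pos: [0.4492, 0.2916, 0.2467]
tool_rot: [0.201, -3.134, 0.0]
ft_force: [0.3, -0.2, 0.1]
finger_gap: 0.999
grasp_force: 0.0
t 1.7 tcp [0.4492 0.2916 0.2467] ydir 97.36 z [-0.002 -0.    -1.   ] F [ 0.3 -0.2  0.1] gap 0.999 gf 0.0 q [ 0.37  0.22  1.54  0.    1.38 -1.33]
shift norm [-0.0574 -0.0644  0.102 ]
```

```bash
python3 -m pendant '[[[-0.0287,-0.0322,0],[0,0,0],1],[[-0.0287,-0.0322,0],[0,0,0],1],[[0,0,0],[0,0,0],1],[[0,0,0.02],[0,0,0],1],[[0,0,0.02],[0,0,0],1],[[0,0,0],[0,0,0],1]]'
python3 - <<'E'
from h import *
rep(ext(-.03,.0845,.165))
p,d=snap('top','t1');cv2.imwrite('pics/t1c.png',cv2.resize(p[190:340,150:350,::-1],(800,600),interpolation=2))
E
```

```text
time_s: 2.3
tcp_pos: [0.4986, 0.2479, 0.213]
tool_rot: [0.207, -3.129, 0.001]
ft_force: [-0.5, 0.4, 0.4]
finger_gap: 0.997
grasp_force: 0.0
t 2.3 tcp [0.4986 0.2479 0.213 ] ydir 97.55 z [-0.005 -0.001 -1.   ] F [-0.5  0.4  0.4] gap 0.997 gf 0.0 q [ 0.26  0.29  1.54  0.    1.32 -1.44]
shift norm [-0.0033 -0.0023  0.06  ]
```

View pics/t1c.png

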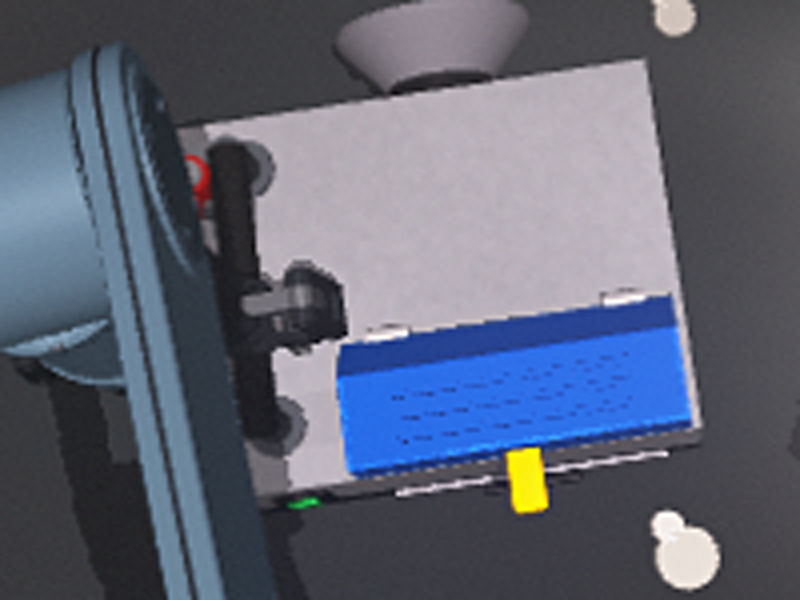

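The crop shows the right finger above the gap between grip bar (250,330) and flap edge (340,380), and the other finger is hidden by the arm; so the alignment looks right. Descending with a small correction.

```bash
python3 -m pendant '[[[-0.003,-0.0023,0.01],[0,0,0],1],[[0,0,0.02],[0,0,0],1],[[0,0,0.02],[0,0,0],1],[[0,0,0.01],[0,0,0],1],[[0,0,0],[0,0,0],1],[[0,0,0],[0,0,0],1]]'
python3 -c "
from h import *
rep(ext(-.03,.0825,.165))"
```

```text
time_s: 2.95
tcp_pos: [0.5044, 0.2457, 0.1679]
tool_rot: [-0.205, 3.134, 0.0]
ft_force: [0.3, 0.1, -0.1]
finger_gap: 0.998
grasp_force: 0.0
t 2.95 tcp [0.5044 0.2457 0.1679] ydir 97.48 z [ 0.001  0.    -1.   ] F [ 0.3  0.1 -0.1] gap 0.998 gf 0.0 q [ 0.25  0.33  1.6   0.    1.21 -1.45]
shift norm [ 0.0038 -0.0012  0.0037]
```

```bash
python3 -m pendant '[[[0.002,-0.0012,0.002],[0,0,0],0.6],[[0,0,0],[0,0,0],0.45],[[0,0,0],[0,0,0],0.36],[[0,0,0],[0,0,0],0.36],[[0,0,0],[0,0,0],0.36],[[0,0,0],[0,0,0],0.36]]'
python3 - <<'E'
from h import *
rep(ext(-.03,.0825,.165))
p,d=snap('scene','s2');cv2.imwrite('pics/s2c.png',cv2.resize(p[180:330,320:520,::-1],(800,600),interpolation=2))
E
```

```text
time_s: 3.55
tcp_pos: [0.5031, 0.2437, 0.1672]
tool_rot: [-0.205, 3.133, -0.002]
ft_force: [-1.3, -1.3, 7.5]
finger_gap: 0.366
grasp_force: 29.1
t 3.55 tcp [0.5031 0.2437 0.1672] ydir 97.5 z [ 0.002 -0.001 -1.   ] F [-1.3 -1.3  7.5] gap 0.366 gf 29.094616770744324 q [ 0.25  0.32  1.61 -0.    1.21 -1.45]
shift norm [0.0019 0.0011 0.0027]
```

View pics/s2c.png

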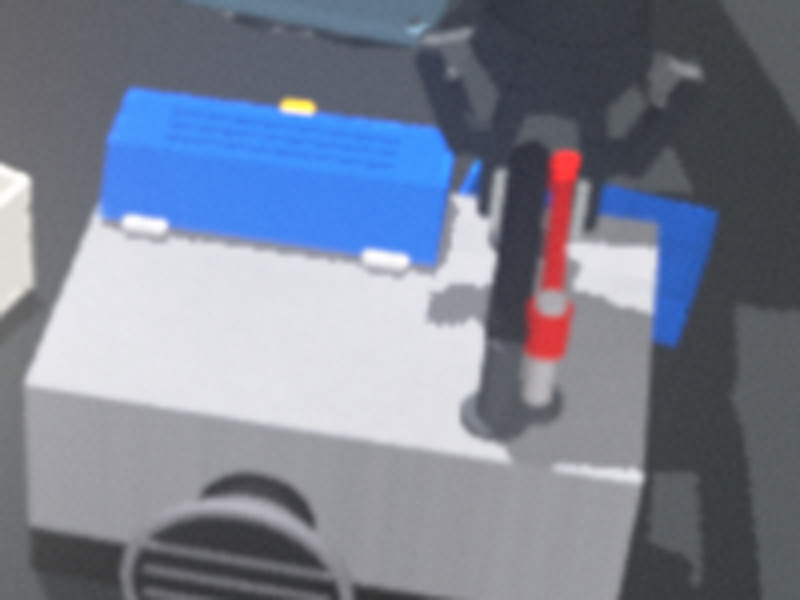

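The trigger (560,230) lies nearly parallel against the grip between both fingers, and the gap of 31 mm says it is fully squeezed. One firmer squeeze, then release and rise.

```bash
python3 -m pendant '[[[0,0,0],[0,0,0],0.2],[[0,0,0],[0,0,0],0.2],[[0,0,0],[0,0,0],0.2],[[0,0,0],[0,0,0],1],[[0,0,0],[0,0,0],1],[[0,0,0],[0,0,0],1],[[0,0.0012,0],[0,0,0],1],[[0,0,0],[0,0,0],1],[[0,0,0],[0,0,0],1],[[0,0,-0.02],[0,0,0],1],[[0,0,-0.03],[0,0,0],1],[[0,0,-0.03],[0,0,0],1],[[0,0,-0.03],[0,0,0],1],[[0,0,0],[0,0,0],1]]'
python3 - <<'E'
from h import *
rep(ext(-.135,-.0525,.25))
E
```

```text
time_s: 5.0
tcp_pos: [0.5043, 0.2455, 0.2575]
tool_rot: [-0.204, 3.128, 0.001]
ft_force: [-0.0, -0.2, 0.2]
finger_gap: 1.0
grasp_force: 0.0
t 5.0 tcp [0.5043 0.2455 0.2575] ydir 97.47 z [ 0.007  0.001 -1.   ] F [-0.  -0.2  0.2] gap 1.0 gf 0.0 q [ 0.25  0.26  1.47 -0.    1.41 -1.45]
shift norm [ 0.1348 -0.1698  0.0084]
```

```bash
python3 -m pendant '[[[0.0123,-0.0170,0],[0,0,0],1],[[0.0123,-0.0170,0],[0,0,0],1],[[0.0123,-0.0170,0],[0,0,0],1],[[0.0123,-0.0170,0],[0,0,0],1],[[0.0123,-0.0170,0],[0,0,0],1],[[0.0123,-0.0170,0],[0,0,0],1],[[0.0123,-0.0170,0],[0,0,0],1],[[0.0123,-0.0170,0],[0,0,0],1],[[0.0123,-0.0170,0],[0,0,0],1],[[0.0123,-0.0170,0],[0,0,0],0.6],[[0,0,0],[0,0,0],0.6],[[0,0,0],[0,0,0],0.6]]'
python3 - <<'E'
from h import *
rep(ext(-.126,-.0525,.132))
p,d=snap('scene','s3');cv2.imwrite('pics/s3c.png',cv2.resize(p[150:300,300:500,::-1],(800,600),interpolation=2))
E
```

```text
time_s: 6.2
tcp_pos: [0.4226, 0.0973, 0.2539]
tool_rot: [-0.202, 3.134, 0.0]
ft_force: [0.3, -0.7, -0.7]
finger_gap: 0.598
grasp_force: 0.0
t 6.2 tcp [0.4226 0.0973 0.2539] ydir 97.39 z [ 0.001  0.    -1.   ] F [ 0.3 -0.7 -0.7] gap 0.598 gf 0.0 q [-0.03  0.03  1.75  0.    1.36 -1.73]
shift norm [-0.0017  0.0006  0.1524]
```

View pics/s3c.png

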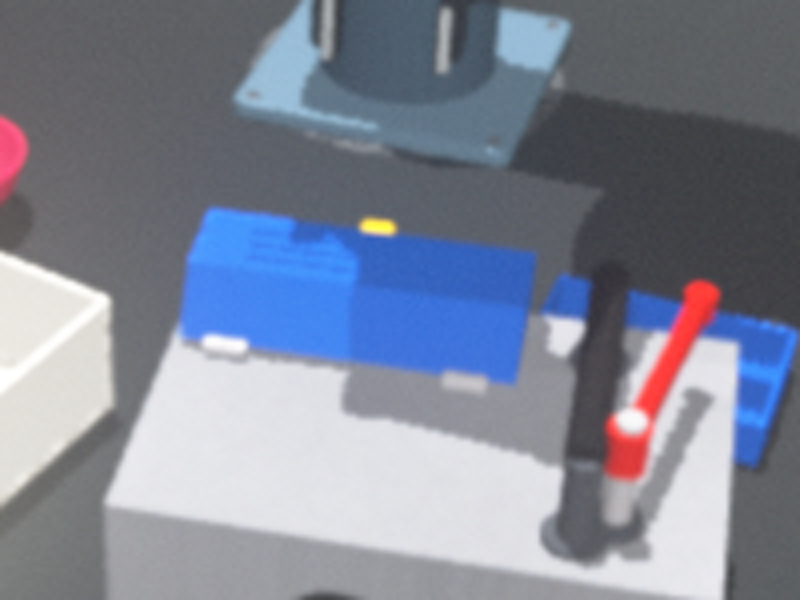

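The trigger (665,350) has sprung back out, and the fingers straddle the yellow lip (378,227). Descend and grip.

```bash
python3 -m pendant '[[[-0.0017,0.0006,0.03],[0,0,0],0.6],[[0,0,0.035],[0,0,0],0.6],[[0,0,0.035],[0,0,0],0.6],[[0,0,0.035],[0,0,0],0.6],[[0,0,0.0174],[0,0,0],0.6],[[0,0,0],[0,0,0],0.4],[[0,0,0],[0,0,0],0],[[0,0,0],[0,0,0],0],[[0,0,0],[0,0,0],0],[[0,0,0],[0,0,0],0]]'
python3 - <<'E'
from h import *
rep(ext(-.126,-.0525,.132))
r=np.hypot(96,16);f0=np.arctan2(16,96)
f=f0+np.radians(np.arange(0,112,6.5))
P=np.c_[-r*np.cos(f),r*np.sin(f)]
print((-np.diff(P,axis=0)/800).round(4).tolist())
E
```

```text
time_s: 7.25
tcp_pos: [0.4246, 0.0987, 0.1326]
tool_rot: [-0.205, 3.133, 0.001]
ft_force: [0.9, 2.4, -0.4]
finger_gap: 0.196
grasp_force: 59.9
t 7.25 tcp [0.4246 0.0987 0.1326] ydir 97.47 z [ 0.002  0.001 -1.   ] F [ 0.9  2.4 -0.4] gap 0.196 gf 59.947882890701294 q [-0.03  0.15  1.94  0.    1.05 -1.73]
shift norm [ 0.0009 -0.0007  0.0008]
[[-0.003, -0.0135], [-0.0045, -0.013], [-0.006, -0.0124], [-0.0074, -0.0117], [-0.0086, -0.0108], [-0.0098, -0.0097], [-0.0108, -0.0085], [-0.0117, -0.0073], [-0.0125, -0.0059], [-0.0131, -0.0044], [-0.0135, -0.0029], [-0.0137, -0.0014], [-0.0138, 0.0002], [-0.0137, 0.0017], [-0.0134, 0.0033], [-0.0129, 0.0048], [-0.0123, 0.0062]]
```

```bash
python3 -m pendant '[[[-0.003,0,-0.0135],[0,0,0],0],[[-0.0045,0,-0.013],[0,0,0],0],[[-0.006,0,-0.0124],[0,0,0],0],[[-0.0074,0,-0.0117],[0,0,0],0],[[-0.0086,0,-0.0108],[0,0,0],0],[[0,0,0],[0,0,0],0]]'
```

```text
time_s: 7.85
tcp_pos: [0.4478, 0.1017, 0.1817]
tool_rot: [-0.205, 3.135, 0.001]
ft_force: [0.2, 3.5, -2.7]
finger_gap: 0.196
grasp_force: 59.7
```

Low forces, still holding. Continue the arc.

```bash
python3 -m pendant '[[[-0.0098,0,-0.0097],[0,0,0],0],[[-0.0108,0,-0.0085],[0,0,0],0],[[-0.0117,0,-0.0073],[0,0,0],0],[[-0.0125,0,-0.0059],[0,0,0],0],[[-0.0131,0,-0.0044],[0,0,0],0],[[-0.0135,0,-0.0029],[0,0,0],0],[[-0.0137,0,-0.0014],[0,0,0],0],[[-0.0138,0,0.0002],[0,0,0],0],[[-0.0137,0,0.0017],[0,0,0],0],[[-0.0134,0,0.0033],[0,0,0],0],[[-0.0129,0,0.0048],[0,0,0],0],[[0,0,0],[0,0,0],0]]'
python3 - <<'E'
from h import *
rep(ext(-.03,-.0525,.132))
p,d=snap('scene','s4');cv2.imwrite('pics/s4c.png',cv2.resize(p[130:280,300:500,::-1],(800,600),interpolation=2))
E
```

```text
time_s: 9.05
tcp_pos: [0.5603, 0.1162, 0.2065]
tool_rot: [-0.204, 3.13, 0.0]
ft_force: [0.1, 3.0, 3.0]
finger_gap: 0.193
grasp_force: 58.4
t 9.05 tcp [0.5603 0.1162 0.2065] ydir 97.47 z [ 0.005  0.001 -1.   ] F [0.1 3.  3. ] gap 0.193 gf 58.445398807525635 q [ 0.01  0.31  1.52  0.    1.3  -1.69]
shift norm [ 0.0524 -0.0003  0.0928]
```

View pics/s4c.png

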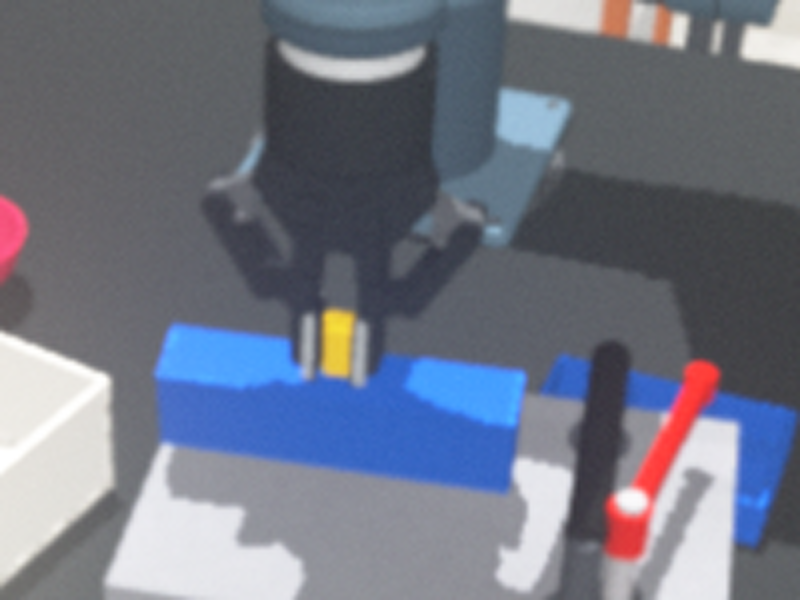

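The flap stands well back, with the lip held at (338,345), about 1.85 rad. Release, rise, move back, then look at the cassette.

```bash
python3 -m pendant '[[[0,0,0],[0,0,0],0.5],[[0,0,0],[0,0,0],0.6],[[0,0,0],[0,0,0],0.6],[[0,0,-0.02],[0,0,0],0.6],[[0,0,-0.03],[0,0,0],0.6],[[0,0,-0.03],[0,0,0],0.6],[[0,0,-0.03],[0,0,0],0.6],[[0.04,0,0],[0,0,0],0.8],[[0.04,0,0],[0,0,0],0.8],[[0.04,0,0],[0,0,0],0.8],[[0.04,0,0],[0,0,0],1],[[0.04,0,0],[0,0,0],1],[[0.03,0,0],[0,0,0],1],[[0,0,0],[0,0,0],1]]'
python3 - <<'E'
from h import *
rep(ext(-.065,-.0525,.25))
p,d=snap('top','t5');cv2.imwrite('pics/t5c.png',cv2.resize(p[190:340,170:370,::-1],(800,600),interpolation=2))
W=cloud('top',d);q=p.astype(int)
m=(q[...,0]>q[...,2]+80)&(q[...,1]>50)&(q[...,1]<q[...,0]-50)&(W[...,2]>.12)&(W[...,2]<.19);m[:240]=0;m[330:]=0;m[:,:220]=0;m[:,340:]=0
for a,b in((.12,.14),(.148,.17)):
    k=m&(W[...,2]>a)&(W[...,2]<b)
    if k.sum()>5:print(a,k.sum(),cv2.minAreaRect((W[k][:,:2]*1000).astype(np.float32)),np.median(W[k][:,2]))
print(ext(-.065,-.0525,0))
E
```

```text
time_s: 10.5
tcp_pos: [0.3725, 0.0917, 0.2935]
tool_rot: [-0.204, 3.134, -0.001]
ft_force: [-0.4, -0.1, -0.6]
finger_gap: 0.998
grasp_force: 0.0
t 10.5 tcp [0.3725 0.0917 0.2935] ydir 97.47 z [ 0.001 -0.001 -1.   ] F [-0.4 -0.1 -0.6] gap 0.998 gf 0.0 q [-0.05 -0.09  1.77 -0.    1.46 -1.75]
shift norm [-0.141  -0.0004  0.0544]
0.12 664 ((485.7461242675781, 106.83523559570312), (24.6842041015625, 149.80491638183594), 7.765222549438477) 0.12932233519636666
0.148 151 ((485.7254638671875, 106.58121490478516), (14.160558700561523, 43.82330322265625), 7.854256629943848) 0.15686024693259393
[0.48440871 0.10596494 0.        ]
```

View pics/t5c.png

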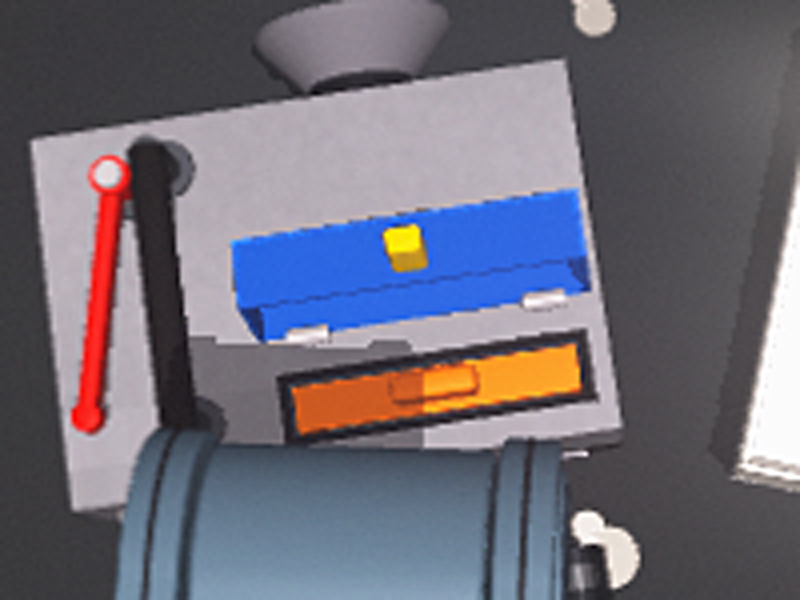

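The cassette's orange top is visible at (440,385) in the open well, and the flap stands open. Move over the tab and down.

```bash
python3 -m pendant '[[[-0.0357,0,0],[0,0,0],1],[[-0.0357,0,0],[0,0,0],1],[[-0.0357,0,0],[0,0,0],1],[[-0.0356,0,0],[0,0,0],1],[[0,0,0.04],[0,0,0],0.85],[[0,0,0.04],[0,0,0],0.85],[[0,0,0.04],[0,0,0],0.85],[[0,0,0.04],[0,0,0],0.85],[[0,0,0.01],[0,0,0],0.85],[[0,0,0],[0,0,0],0.85],[[0,0,0],[0,0,0],0.85]]'
python3 - <<'E'
from h import *
rep(np.array([.4857,.1066,.129]))
E
```

```text
time_s: 11.65
tcp_pos: [0.4896, 0.1067, 0.1582]
tool_rot: [-0.205, 3.133, -0.0]
ft_force: [-0.7, 0.6, 0.4]
finger_gap: 0.85
grasp_force: 0.0
t 11.65 tcp [0.4896 0.1067 0.1582] ydir 97.47 z [ 0.002 -0.    -1.   ] F [-0.7  0.6  0.4] gap 0.85 gf 0.0 q [-0.01  0.23  1.76 -0.    1.15 -1.71]
shift norm [0.0049 0.0005 0.0365]
```

```bash
python3 -m pendant '[[[0.0045,0.0005,0.012],[0,0,0],0.8],[[0,0,0.012],[0,0,0],0.8],[[0,0,0.0120],[0,0,0],0.8],[[0,0,0],[0,0,0],0.6],[[0,0,0],[0,0,0],0],[[0,0,0],[0,0,0],0],[[0,0,0],[0,0,0],0],[[0,0,0],[0,0,0],0]]'
python3 - <<'E'
from h import *
rep(np.array([.4857,.1066,.129]))
E
```

```text
time_s: 12.45
tcp_pos: [0.4846, 0.1067, 0.1283]
tool_rot: [-0.205, 3.135, -0.0]
ft_force: [-0.2, -0.9, -0.5]
finger_gap: 0.502
grasp_force: 63.4
t 12.45 tcp [0.4846 0.1067 0.1283] ydir 97.48 z [ 0. -0. -1.] F [-0.2 -0.9 -0.5] gap 0.502 gf 63.448574021458626 q [-0.01  0.26  1.81 -0.    1.07 -1.71]
shift norm [-0.0014 -0.0003 -0.0009]
```

```bash
python3 -m pendant '[[[0,0,-0.006],[0,0,0],0],[[0,0,-0.012],[0,0,0],0],[[0,0,-0.018],[0,0,0],0],[[0,0,-0.022],[0,0,0],0],[[0,0,-0.022],[0,0,0],0],[[0,0,-0.022],[0,0,0],0],[[0,0,-0.022],[0,0,0],0],[[0,0,-0.022],[0,0,0],0],[[0,0,-0.022],[0,0,0],0],[[0,0,-0.016],[0,0,0],0],[[0,0,-0.008],[0,0,0],0],[[0,0,0],[0,0,0],0],[[0,0,0],[0,0,0],0],[[0,0,0],[0,0,0],0]]'
python3 - <<'E'
from h import *
rep(np.array([.552,-.160,.270]))
p,d=snap('scene','s6');cv2.imwrite('pics/s6c.png',cv2.resize(p[100:280,260:500,::-1],(800,600),interpolation=2))
E
```

```text
time_s: 13.85
tcp_pos: [0.484, 0.1067, 0.2808]
tool_rot: [0.205, -3.133, -0.0]
ft_force: [-0.2, 1.3, -3.1]
finger_gap: 0.497
grasp_force: 63.1
t 13.85 tcp [0.484  0.1067 0.2808] ydir 97.47 z [-0.002  0.    -1.   ] F [-0.2  1.3 -3.1] gap 0.497 gf 63.089206628501415 q [-0.01  0.13  1.57  0.    1.44 -1.71]
shift norm [-0.0409 -0.3415  0.0133]
```

View pics/s6c.png

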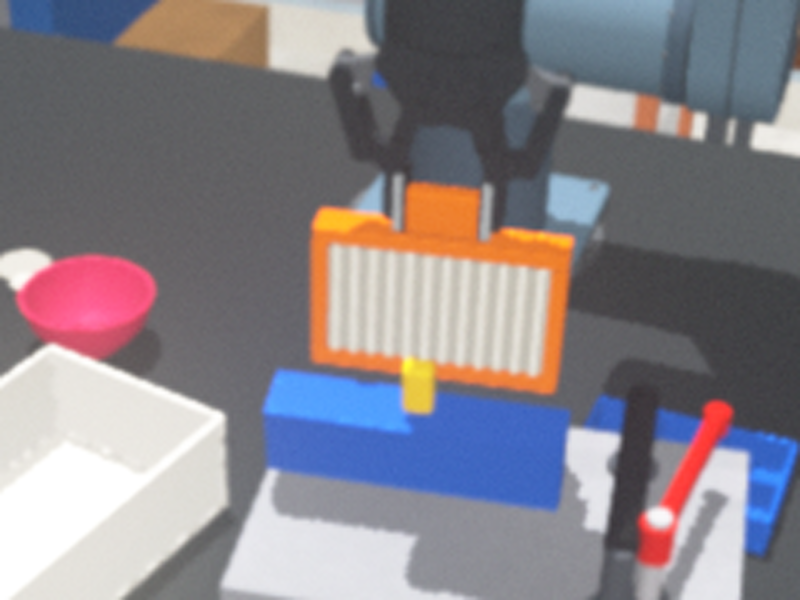

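The cassette (440,300) hangs upright from the fingers, clear of the well, and the flap is still open. Swing it sideways to the tub, turning on the way.

```bash
python3 -m pendant '[[[0,-0.015,0],[0,0,0],0],[[0,-0.03,0],[0,0,0],0],[[-0.005,-0.036,0],[0,0,0],0],[[-0.006,-0.04,0],[0,0,0],0],[[-0.006,-0.04,0],[0,0,0],0],[[-0.006,-0.04,0],[0,0,0],0],[[-0.006,-0.04,0],[0,0,0],0],[[-0.006,-0.04,0],[0,0,0],0],[[-0.006,-0.036,0],[0,0,0],0],[[0,-0.0195,0],[0,0,0],0],[[0,0,0],[0,0,0],0]]'
python3 -m pendant '[[[0,0,0],[0,0,0.02],0],[[0,0,0],[0,0,0.04],0],[[0,0,0],[0,0,0.044],0],[[0,0,0],[0,0,0.044],0],[[0,0,0],[0,0,0.044],0],[[0,0,0],[0,0,0.044],0],[[0,0,0],[0,0,0.044],0],[[0,0,0],[0,0,0.044],0],[[0,0,0],[0,0,0.044],0],[[0,0,0],[0,0,0.044],0],[[0,0,0],[0,0,0.044],0],[[0,0,0],[0,0,0.044],0],[[0,0,0],[0,0,0.044],0],[[0,0,0],[0,0,0.04],0],[[0,0,0],[0,0,0.032],0],[[0,0,0],[0,0,0],0],[[0,0,0],[0,0,0],0],[[0,0,0],[0,0,0],0]]'
python3 - <<'E'
from h import *
rep(np.array([.552,-.160,.270]))
E
```

```text
time_s: 15.0
tcp_pos: [0.5518, -0.1585, 0.2809]
tool_rot: [0.2, -3.134, -0.0]
ft_force: [0.8, 0.3, -2.2]
finger_gap: 0.502
grasp_force: 63.1
time_s: 16.8
tcp_pos: [0.5519, -0.1554, 0.2818]
tool_rot: [-2.463, -1.95, -0.0]
ft_force: [-0.4, -0.4, -2.2]
finger_gap: 0.502
grasp_force: 63.1
t 16.8 tcp [ 0.5519 -0.1554  0.2818] ydir -13.26 z [-0.  0. -1.] F [-0.4 -0.4 -2.2] gap 0.502 gf 63.10973709449172 q [-0.47  0.27  1.39  0.    1.48 -0.24]
shift norm [-0.0055  0.0014  0.0148]
```

```bash
python3 -m pendant '[[[-0.005,0.001,0.012],[0,0,0],0],[[0,0,0.015],[0,0,0],0],[[0,0,0.01],[0,0,0],0],[[0,0,0],[0,0,0],0],[[0,0,0],[0,0,0],0],[[0,0,0],[0,0,0],0],[[0,0,0],[0,0,0],0]]'
python3 - <<'E'
from h import *
rep()
snap('scene','s7')
E
```

```text
time_s: 17.5
tcp_pos: [0.5522, -0.1602, 0.2527]
tool_rot: [2.465, 1.947, 0.001]
ft_force: [-0.4, -0.4, -2.2]
finger_gap: 0.502
grasp_force: 63.1
t 17.5 tcp [ 0.5522 -0.1602  0.2527] ydir -13.4 z [ 0.001 -0.    -1.   ] F [-0.4 -0.4 -2.2] gap 0.502 gf 63.113458044826984 q [-0.48  0.29  1.44  0.    1.41 -0.24]
```

View pics/s7.png

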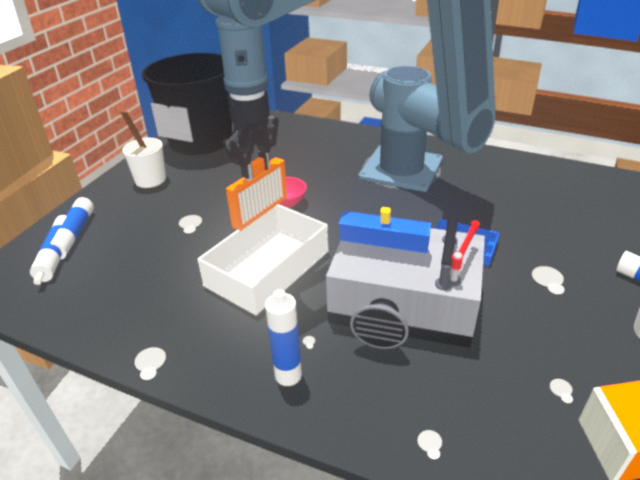

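The cassette (258,195) hangs upright along the tub at rim-clear height, held by the fingers. The flap is open, the trigger is released, and the tub and bystanders are in place.

```bash
python3 -c "
from bench import env
print(env.close_job())"
```

```text
the job is handed in; nothing more can be done
None
```

I handed the job in at about 17.5 s; no verdict came back. The trigger was squeezed fully and sprang back, the flap stands open at about 1.85 rad (estimated from the arm's position), and the cassette is held upright along the tub over its middle, about 8 cm above the rim. In the last picture the tub and bystanders look unmoved.

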